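# Squeeze a picture-frame corner with the orange air press

### The arm

A 6-joint arm with a two-finger parallel gripper is mounted at the origin on the work surface. World frame = base frame: x ahead of the robot, y to its left, z up, the work surface at z = 0. Lengths are in mm, angles in rad, forces in N, time in s.
With the tool pointing down it reaches from about 350 to 875 mm from the base axis. Payload 4.2 kg.
Tool frame: the origin (TCP) lies midway between the tips of the shut fingers; the grasp point (between the pads) lies 19 mm behind it; z points along the fingers, y is the line along which they close (so a half turn about z gives the same grasp; the last joint's range is limited). The gripper opens to 85 mm and grips with 20 to 120 N. Pads are 22 mm wide; open, the fingers measure 114 mm over their backs; the gripper's body (76 mm by 85 mm) begins 54 mm behind the grasp point. The pads swing forward as they close: fully open they stand 13 mm farther back than shut.
Start: joints at [-0.844, 0.385, 0.008, 0, -1.194, -0.259], TCP at [281.838, -557.823, 231.312] pointing down, gripper open.
Joint ranges: [-3.14, 3.14], [-1.21, 2.06], [-1.07, 1.41], [-3.16, 2.05], [-2.99, -0.16], [-3.1, 3.1]. Speed limits (rad/s): [2.79, 2.79, 3.14, 3.14, 3.14, 3.14].

### API

Orientations are given as a unit quaternion [x, y, z, w].
In Python, from bench import read_state, get_image, job_done gives the robot as it stands.
- The arm moves only by the shell command python3 -m jog 'ROWS'. ROWS is JSON, a list of rows, each a list of 3 entries, a list of its own where there are three numbers: the shift along the world's x, y, z scaled (see below), then the turn, a rotation vector about the world's x, y, z scaled (see below), then the gripper's target within -1 to 1 (shut at 1, half-way at 0, fully open at -1). In form: [[[x, y, z], [wx, wy, wz], claw], ...]. A call has 1 to 20 rows; each row is the pose to reach, as a shift and turn from the pose commanded when the call began; what a row does not reach only later rows make up. The controller multiplies each number of a shift by 10 cm and each number of a turn by 120 degrees. A row lasts 1/10 s, in which the tool goes at most 50 mm and 8.59 degrees, less where a joint would pass 70% of its speed; a pose out of reach is approached as far as the arm can. A call with a number of a shift or a turn outside -1 to 1 is refused whole. A call with a gripper value outside its range is refused whole. The fingers move at their own pace and stop on an object; the grip force is fixed at half the most. Time passes only in rows, so rows that repeat a pose let the fingers close. It gives the time, the measured TCP pose, the force, the opening and the grip force at its end, in the units of the state.
- read_state(): the state, without advancing time (a new reading comes with each control period).
- get_image(name): name is "scene" or "top" or "wrist"; returns a dict with "frame" (480x640x3 uint8, red, green, blue), "range_z" (480x640 float32, mm along the optical axis (not along the pixel's ray), 0 where there is no reading), "fx", "fy", "cx", "cy" (pixels), "R" (3x3) and "t" (3): a world point X has camera coordinates R X + t. Camera axes: x right, y down, z forward; pixel columns grow to the right and rows downward; lengths in mm; the calibration is good to about 2 mm. A picture is of the moment at which its call begins.
- job_done(): hands the job in; it is judged then, once.
The state is a dict: "clock": time; "joints": joint angles; "joint_vel": joint speeds; "joint_efforts": joint torques, N m; "position": TCP position; "ee_rot": TCP orientation; "contact_force": force on the tool from outside, world axes, zero at the start; "wrist_torque": the same for the moment, N m; "gripper_width": finger opening in mm; "grasp_force": force on a finger pad.
Only numpy, scipy, OpenCV 4.12 (cv2) and the standard library are available. Lean on these libraries where they do the work, as an engineer would, in place of code of your own. Each camera call takes 0.05 s, during which the arm holds its last target. There are 200 camera calls.

### The job

At the framing counter of the art shop, work the orange corner press: push its lever all the way over towards the press's own air cylinder and keep it there for about three seconds so that the pad squeezes the frame corner. Then let the lever spring back upright and take your hand away. Leave the blue press's lever alone and do not knock over the pot of brushes.

Things in the scene. Friction and masses are not known exactly. Their poses are not given: they have to be found in the camera images.
- orange_press: orange corner press, fixed: steel base plate 120 x 290 x 12 mm with a valve block (70 x 70, top 55 mm up) bearing a lever, and an orange column and arm with an air cylinder (38 mm across, top 148 mm up, 150 mm along +y from the origin) over a wooden frame corner. Origin on the table below the lever's pivot; z up, y from lever to cylinder; turned up to 20 degrees. Plate spans y -55 to +235 mm.
- orange_lever (a joint): angle (rad) of the orange press's lever: 0 upright, positive leaning to its air cylinder (press +y), stops at +-0.5. Pivot 60 mm above the press's origin; rod 10 mm across, orange ball knob 34 mm across centred 120 mm from the pivot (180 mm above the table when upright). A damped spring recentres it within 1 s; at the stop it takes about 5 N at the knob. It lowers the pad.
- blue_lever (a joint): angle (rad) of the lever of the blue press, which stands beside the orange one (on either side of it) and is built the same but with blue knob, column and arm; 0 upright. To be left upright.
- brush_pot: loose white pot 76 mm across and 95 mm tall, full of upright paint brushes up to 212 mm above the table; origin at the centre of its underside, z up. To be left standing.
Not all that is in view belongs to the job. Several things look just like the brush_pot: the one meant starts farthest from the robot's base.

How it is judged:
By the outcome, as a careful person would: the job done as asked, in the order asked, and still so for the second after the job is handed in, with the robot touching nothing.
It also fails if it takes over 37 s, if anything falls off the work surface, if the arm or the gripper's body presses on something with over 40 N, if the wrist force passes 120 N, or if a joint passes its speed limit or range.

## Working session

There is one attempt and no reset: what is moved stays moved. The work goes in short steps, Python scripts to look and compute and a shell command to move; the robot and the scene stay as the last step left them, time stands still between calls to the robot, and variables do not carry over. Pictures are saved under pics/ and viewed, at most 10 in all, crops included, and the job is handed in when it is done.

```bash
mkdir -p pics
python3 - <<'E'
from bench import *
import cv2, numpy as np
for n in ["scene","top"]:
    d=get_image(n); cv2.imwrite(f"pics/{n}1.png",d["frame"][:,:,::-1]); np.savez(f"{n}1.npz",**d)
    print(n,d["fx"],(-d["R"].T@d["t"]).round())
s=read_state();print(s["clock"],s["position"],s["ee_rot"])
E
```

```text
scene 609.7216749681282 [1004. 1194.  933.]
top 618.9749820567807 [ 111.  150. 1642.]
0.1 [ 281.59597255 -557.3926539   230.32601811] [-2.31701274e-01  9.72786493e-01  9.35664574e-04 -2.87087953e-04]
```

View pics/scene1.png

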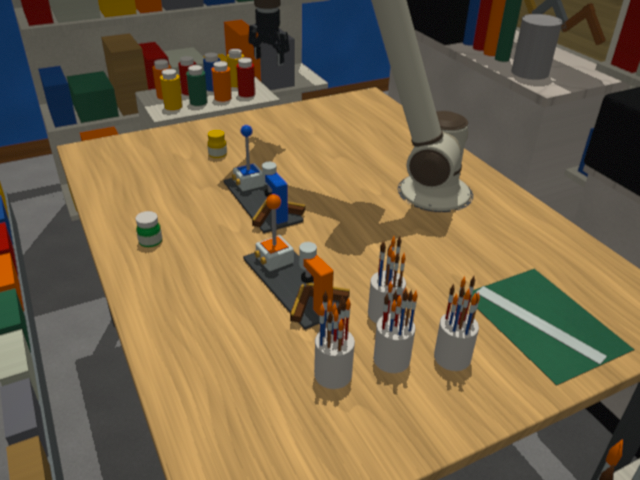

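View pics/top1.png

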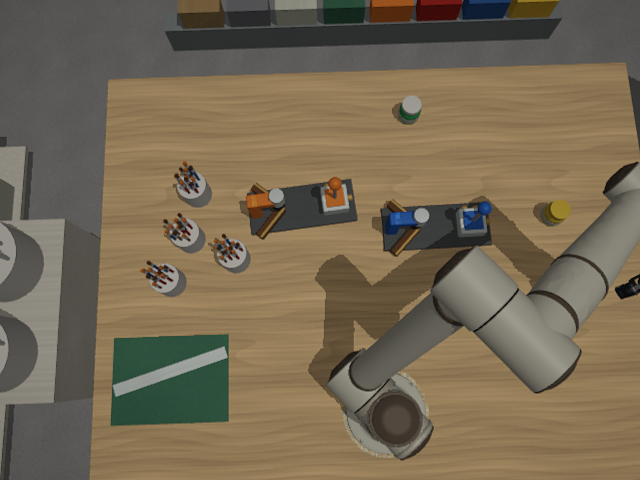

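The scene view shows the orange knob at (274,202) and the blue knob at (246,130). In the top view they are at (335,184) and (485,208). Possible confusions in the top view are the orange arm (262,203), the orange valve top (335,198), orange brush tips around (180,220), and the blue knob (485,208). I choose the ball at (335,184). The pots, at (190,185), (183,232), (164,278) and (231,253), all lie on the far side of the cylinder.

```bash
cat > h.py <<'E'
import numpy as np, cv2
def ray(d,u,v):
    c=-d["R"].T@d["t"]; r=d["R"].T@np.array([(u-d["cx"])/d["fx"],(v-d["cy"])/d["fy"],1]); return c,r/np.linalg.norm(r)
def plane(d,u,v,z):
    c,r=ray(d,u,v); return c+r*(z-c[2])/r[2]
def two(a,pa,b,pb):
    A=[];B=[]
    M=np.zeros((3,3));m=np.zeros(3)
    for d,p in((a,pa),(b,pb)):
        c,r=ray(d,*p);P=np.eye(3)-np.outer(r,r);M+=P;m+=P@c
    return np.linalg.solve(M,m)
def orange(d,u0,v0,w=14):
    h=cv2.cvtColor(d["frame"],cv2.COLOR_RGB2HSV);m=cv2.inRange(h,(4,190,110),(16,255,255))
    k=np.zeros_like(m);k[v0-w:v0+w,u0-w:u0+w]=255;return m&k
E
python3 - <<'E'
from h import *
T=dict(np.load("top1.npz"));S=dict(np.load("scene1.npz"))
def cent(m):
    n,l,s,c=cv2.connectedComponentsWithStats(m);i=1+s[1:,4].argmax();return c[i],s[i]
ct,st=cent(orange(T,335,183,8));cs,ss=cent(orange(S,274,202,9));print(ct,st,cs,ss)
print("knob two",two(T,ct,S,cs),"plane",plane(T,*ct,180),plane(S,*cs,180))
# dark plate
h=cv2.cvtColor(T["frame"],cv2.COLOR_RGB2HSV)
m=cv2.inRange(h,(0,0,0),(180,110,75));k=np.zeros_like(m);k[165:245,238:362]=255;m&=k
n,l,s,c=cv2.connectedComponentsWithStats(m);i=1+s[1:,4].argmax()
pts=np.argwhere(l==i)[:,::-1]
w=np.array([plane(T,*p,12)[:2] for p in pts],np.float32);r=cv2.minAreaRect(w);print("plate",r,cv2.boxPoints(r))
for nme,p in dict(a=(190,185),b=(183,232),c=(164,278),d=(231,253)).items(): q=plane(T,*p,95);print(nme,q[:2],np.hypot(*q[:2]))
q=plane(T,485,208,180);print("blue",q)
im=np.hstack([cv2.resize(T["frame"][150:250,230:370],None,fx=3,fy=3),cv2.resize(S["frame"][180:280,220:340],None,fx=3,fy=3)])
cv2.imwrite("pics/crop1.png",im[:,:,::-1])
E
```

```text
[334.89781022 184.11678832] [328 177  14  14 137] [272.73043478 199.54782609] [266 194  14  11 115]
knob two [554.75603831 110.23547066 185.56349703] plane [556.66524717 109.95623974 180.        ] [551.25409254 102.37877168 180.        ]
plate ((547.7432250976562, 199.46376037597656), (118.39960479736328, 288.2472839355469), 6.0937819480896) [[473.5783   336.4886  ]
 [504.17755   49.87007 ]
 [621.90814   62.438934]
 [591.3089   349.05743 ]]
a [593.26844365 485.44943775] 766.5693724867076
b [468.13494407 501.603496  ] 686.1168946014925
c [350.84356768 547.5164281 ] 650.2810531001155
d [409.16479951 378.5849923 ] 557.442758986581
blue [ 483.24365115 -253.66729715  180.        ]
```

View pics/crop1.png

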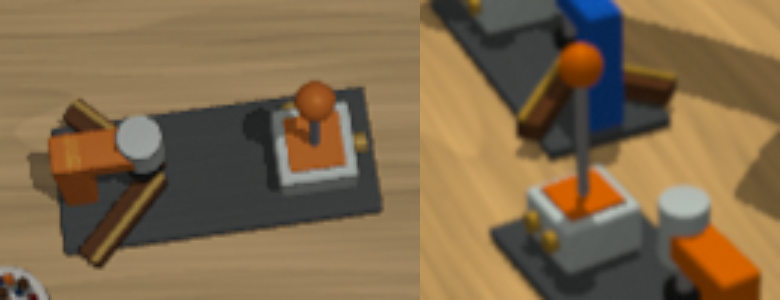

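The close crop confirms the choice: the ball on the orange valve block. The base plate gives an origin near (557,110), with press +y turned 6° towards −x. I'll approach high with the fingers shut and turned so their flat backs face the knob.

```bash
python3 -m jog '[[[0.2,0.43,0.3],[0,0,-0.07],1],[[0.4,0.87,0.3],[0,0,-0.14],1],[[0.4,0.87,0.3],[0,0,-0.1725],1],[[0.4,0.87,0.3],[0,0,-0.1725],1]]' | tail -c 500
python3 -m jog '[[[0.2,0.43,0],[0,0,0],1],[[0.4,0.87,0],[0,0,0],1],[[0.4,0.87,0],[0,0,0],1]]'| tail -c 500
python3 -m jog '[[[0.2,0.43,0],[0,0,0],1],[[0.4,0.87,0],[0,0,0],1],[[0.4,0.87,0],[0,0,0],1]]'| tail -c 500
python3 -m jog '[[[0.2,0.43,0],[0,0,0],1],[[0.4,0.87,0],[0,0,0],1],[[0.4,0.87,0],[0,0,0],1]]'| tail -c 500
python3 -m jog '[[[0.2,0.43,0],[0,0,0],1],[[0.4,0.87,0],[0,0,0],1],[[0.4,0.87,0],[0,0,0],1]]'| tail -c 500
python3 -m jog '[[[0.2,0.43,0],[0,0,0],1],[[0.4,0.87,0],[0,0,0],1],[[0.4,0.87,0],[0,0,0],1],[[0.4,0.87,0],[0,0,0],1]]'| tail -c 500
```

```text
clock: 0.5
position: [322.4, -469.5, 261.6]
ee_rot: [-0.055, 0.999, 0.0, 0.0]
contact_force: [-0.1, 0.0, -0.1]
gripper_width: 28.3
grasp_force: 0.0
clock: 0.8
position: [362.9, -381.0, 261.0]
ee_rot: [-0.056, 0.998, 0.001, -0.0]
contact_force: [0.7, -0.9, -0.1]
gripper_width: -0.2
grasp_force: 0.0
clock: 1.1
position: [403.2, -294.3, 261.0]
ee_rot: [-0.056, 0.998, 0.0, -0.0]
contact_force: [0.1, -1.0, 0.5]
gripper_width: -0.1
grasp_force: 0.0
clock: 1.4
position: [443.5, -207.6, 261.0]
ee_rot: [-0.056, 0.998, 0.0, 0.0]
contact_force: [0.1, -0.5, 0.9]
gripper_width: 0.1
grasp_force: 0.0
clock: 1.7
position: [483.7, -120.9, 260.8]
ee_rot: [-0.056, 0.998, 0.0, -0.0]
contact_force: [-0.6, -0.5, -0.1]
gripper_width: -0.0
grasp_force: 0.0
clock: 2.1
position: [522.0, -36.6, 260.6]
ee_rot: [-0.054, 0.999, -0.0, -0.001]
contact_force: [-1.0, -0.6, 0.1]
gripper_width: 0.0
grasp_force: 0.0
```

```bash
python3 -m jog '[[[0.2,0.4,0],[0,0,0],1],[[0.41,0.83,0],[0,0,0],1],[[0.41,0.83,-0.4],[0,0,0],1],[[0.41,0.83,-0.4],[0,0,0],1],[[0.41,0.83,-0.4],[0,0,0],1]]' | tail -c 500
python3 - <<'E'
from bench import *
import cv2, numpy as np
I=[]
for n in ["wrist","scene"]:
    d=get_image(n); np.savez(f"{n}2.npz",**d); I.append(cv2.resize(d["frame"],(400,300)) if n=="wrist" else d["frame"][90:240,170:370].repeat(2,0).repeat(2,1))
cv2.imwrite("pics/w2.png",np.hstack(I)[:,:,::-1])
E
```

```text
clock: 2.6
position: [562.4, 44.9, 221.2]
ee_rot: [-0.052, 0.999, -0.001, -0.001]
contact_force: [0.1, 0.1, 1.3]
gripper_width: 0.1
grasp_force: 0.0
```

View pics/w2.png

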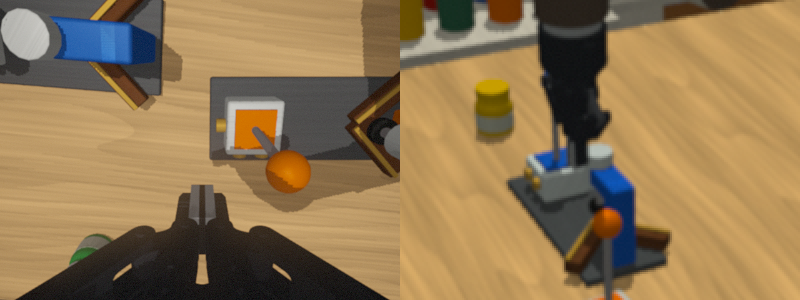

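The wrist view shows the fingertips at (202,205) and the orange knob at (289,171) in the half-size picture. The knob is on the push side and clear of the fingers.

Run:
```python
from h import *
d=dict(np.load("wrist2.npz"));m=orange(d,462,274,45);n,l,s,c=cv2.connectedComponentsWithStats(m);i=1+s[1:,4].argmax()
(x,y),r=cv2.minEnclosingCircle(np.argwhere(l==i)[:,::-1].astype(np.float32));print(s[i],x,y,r,plane(d,x,y,180))
```

```text
[ 425  241   72   68 3517] 461.0 274.0 36.249237060546875 [557.4712904  111.95493952 180.        ]
```

```bash
python3 -m jog '[[[0.01,0,-0.36],[0,0,0],1],[[0.01,0,-0.72],[0,0,0],1],[[0.01,0,-0.72],[0,0,0],1],[[0.01,0,-0.72],[0,0,0],1]]' | tail -c 500
python3 -m jog '[[[-0.02,0.15,0],[0,0,0],1],[[-0.03,0.3,0],[0,0,0],1],[[-0.05,0.45,0],[0,0,0],1],[[-0.06,0.55,0],[0,0,0],1],[[-0.07,0.65,0],[0,0,0],1],[[-0.08,0.75,0],[0,0,0],1],[[-0.08,0.75,0],[0,0,0],1],[[-0.08,0.75,0],[0,0,0],1]]' | tail -c 500
python3 - <<'E'
from bench import *
from h import *
I=[]
for n in ["wrist","top"]:
    d=get_image(n); np.savez(f"{n}3.npz",**d); I.append(cv2.resize(d["frame"],(400,300)) if n=="wrist" else d["frame"][130:280,220:420].repeat(2,0).repeat(2,1))
cv2.imwrite("pics/w3.png",np.hstack(I)[:,:,::-1])
E
```

```text
clock: 3.1
position: [564.8, 46.5, 151.1]
ee_rot: [-0.053, 0.999, -0.0, 0.001]
contact_force: [0.2, 0.1, 1.2]
gripper_width: -0.0
grasp_force: 0.0
clock: 3.9
position: [555.5, 122.1, 149.0]
ee_rot: [-0.053, 0.999, -0.0, -0.001]
contact_force: [1.0, -3.0, -0.1]
gripper_width: 0.0
grasp_force: 1.7
```

View pics/w3.png

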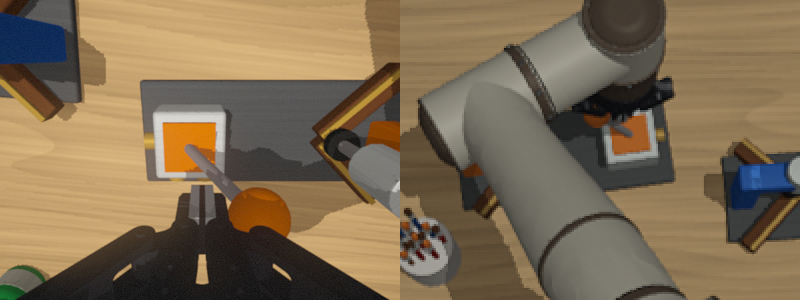

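The wrist view shows the knob at (260,215) pressed by the finger's flat back, with the lever leaning towards the cylinder. I'll keep pushing until the force shows the stop.

```bash
python3 -m jog '[[[-0.005,0.05,0],[0,0,0],1],[[-0.01,0.1,0],[0,0,0],1],[[-0.01,0.1,0],[0,0,0],1]]' | sed -n 1,9p
python3 -m jog '[[[-0.003,0.03,0],[0,0,0],1],[[-0.003,0.03,0],[0,0,0],1]]' | grep -E "pos|force"
python3 -m jog '[[[-0.003,0.03,0],[0,0,0],1],[[-0.003,0.03,0],[0,0,0],1]]' | grep -E "pos|force"
```

```text
clock: 4.3
position: [553.6, 131.0, 148.0]
ee_rot: [-0.053, 0.999, -0.001, -0.002]
contact_force: [1.4, -5.3, -3.5]
gripper_width: -0.2
grasp_force: 2.8
position: [553.0, 133.6, 147.9]
contact_force: [0.5, -6.7, -3.3]
grasp_force: 3.0
position: [552.5, 136.3, 147.7]
contact_force: [0.7, -6.3, -3.6]
grasp_force: 3.3
```

```bash
for i in 1; do python3 -m jog '[[[-0.003,0.03,0],[0,0,0],1],[[-0.003,0.03,0],[0,0,0],1]]' | grep -E "pos|force"; done
python3 -m jog '[[[-0.002,0.02,0],[0,0,0],1],[[-0.002,0.02,0],[0,0,0],1]]' | grep -E "clock|pos|force"
python3 - <<'E'
from bench import *
from h import *
d=get_image("wrist"); np.savez("wrist4.npz",**d);cv2.imwrite("pics/w4.png",d["frame"][:,:,::-1])
m=orange(d,415,345,75);n,l,s,c=cv2.connectedComponentsWithStats(m);i=1+s[1:,4].argmax()
print(s[i],plane(d,*c[i],165))
E
```

```text
position: [552.2, 137.1, 147.7]
contact_force: [3.9, -13.2, -4.4]
grasp_force: 6.7
clock: 5.1
position: [552.1, 137.3, 147.6]
contact_force: [5.0, -18.9, -4.5]
grasp_force: 9.5
[ 364  297   94   77 5405] [547.72995045 167.27461068 165.        ]
```

View pics/w4.png

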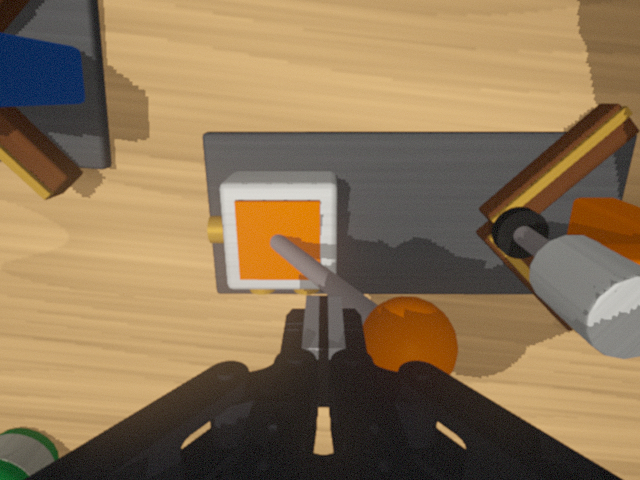

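The knob is at (410,340), about y 167 mm, which matches the stop. The finger has stalled and the force has jumped to 19 N. I'll hold about 3 s, then back off along −y of the press.

```bash
python3 -m jog '[[[0,0,0],[0,0,0],1],[[0,0,0],[0,0,0],1],[[0,0,0],[0,0,0],1],[[0,0,0],[0,0,0],1],[[0,0,0],[0,0,0],1],[[0,0,0],[0,0,0],1],[[0,0,0],[0,0,0],1],[[0,0,0],[0,0,0],1],[[0,0,0],[0,0,0],1],[[0,0,0],[0,0,0],1],[[0,0,0],[0,0,0],1],[[0,0,0],[0,0,0],1],[[0,0,0],[0,0,0],1],[[0,0,0],[0,0,0],1],[[0,0,0],[0,0,0],1],[[0,0,0],[0,0,0],1],[[0,0,0],[0,0,0],1],[[0,0,0],[0,0,0],1]]' | grep -E "clock|pos|force"
python3 -m jog '[[[0,0,0],[0,0,0],1],[[0,0,0],[0,0,0],1],[[0,0,0],[0,0,0],1],[[0,0,0],[0,0,0],1],[[0,0,0],[0,0,0],1],[[0,0,0],[0,0,0],1],[[0,0,0],[0,0,0],1],[[0,0,0],[0,0,0],1],[[0,0,0],[0,0,0],1],[[0,0,0],[0,0,0],1]]' | grep -E "clock|pos|force"
python3 -m jog '[[[0.03,-0.3,0],[0,0,0],1],[[0.06,-0.6,0],[0,0,0],1],[[0.1,-0.95,0],[0,0,0],1],[[0.1,-0.95,0],[0,0,0],1],[[0.1,-0.95,0],[0,0,0],1],[[0.1,-0.95,0],[0,0,0],1],[[0.1,-0.95,0],[0,0,0],1]]' | grep -E "clock|pos|force"
python3 -m jog '[[[0,-0.1,0.4],[0,0,0],1],[[0,-0.1,0.8],[0,0,0],1],[[0,-0.3,1],[0,0,0],1],[[0,-0.3,1],[0,0,0],1],[[0,-0.3,1],[0,0,0],1],[[0,-0.3,1],[0,0,0],1],[[0,-0.3,1],[0,0,0],1],[[0,-0.3,1],[0,0,0],1]]' | grep -E "clock|pos|force"
python3 - <<'E'
from bench import *
from h import *
I=[]
for n in ["scene","wrist"]:
    d=get_image(n);I.append(cv2.resize(d["frame"],(400,300)))
    if n=="scene":
        m=orange(d,274,202,9);k=np.argwhere(m);print(k.mean(0)[::-1],len(k))
cv2.imwrite("pics/f.png",np.hstack(I)[:,:,::-1])
E
```

```text
clock: 6.95
position: [552.1, 137.3, 147.7]
contact_force: [5.1, -19.1, -5.8]
grasp_force: 9.4
clock: 7.95
position: [552.1, 137.3, 147.7]
contact_force: [5.3, -18.3, -4.7]
grasp_force: 9.4
clock: 8.65
position: [563.8, 49.3, 149.4]
contact_force: [0.3, -0.1, -0.4]
grasp_force: 0.0
clock: 9.45
position: [563.4, 18.6, 248.3]
contact_force: [0.4, 0.2, -0.2]
grasp_force: 0.0
[272.76612903 199.91129032] 124
```

View pics/f.png

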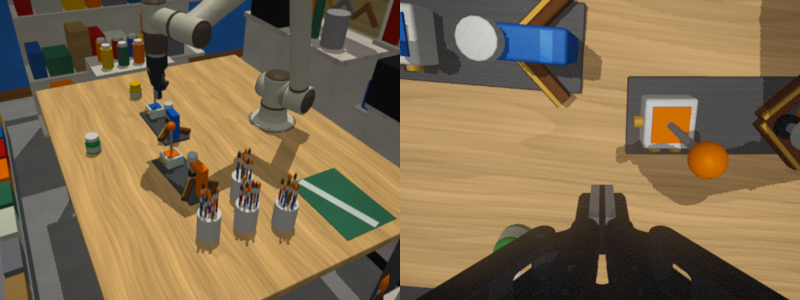

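The orange knob is back at its starting pixel (272.8,199.9), so the lever is upright. All four pots are standing and the gripper touches nothing.

```bash
python3 -c "from bench import *;print(job_done())"
```

```text
the job is handed in; nothing more can be done
None
```

I pushed the orange lever to its stop, held it there for about 3 s and let it spring back upright; the blue lever and the brush pots were not touched, and the job was handed in at about 9.6 s.

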